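# Set the lanes of a rack tray with a hooked spacer block

## Task

Set the three sliding guides of the rack tray to equal lanes with the hooked spacer block, whose nose is already locked to the width wanted: starting at the end stop and working along the row, hook the block over each guide in turn and draw the guide towards the stop until the block's nose just comes to bear on the stop, or on the guide set before it, then pause there for a moment with the block snug. Feel for the touch and keep it light: the nose must never press on the stop or on a guide with more than 8 N, or guides already set will shift. When all three are set, stand the spacer block upright on the bench, off the tray, leaving the tube inserts and the marker where they are.

Things in the scene. Friction and masses are not known exactly. Their poses are not given: they have to be found in the camera images.
- tray: Steel rack tray 215 x 350 mm, fixed; its floor is 12 mm above the bench. Origin: at bench height under its middle. Its y axis runs along the row, from the end stop (-y end) to the open end (+y); x across the row, z up. Two rails at x = -98 and +98 mm (top 22 mm above the bench) carry the guides. A blue tube insert stands beyond the last guide, 30 mm or more from it.
- end_stop: Fixed aluminium block across the tray at its -y end, 182 mm (x) x 20 mm (y) x 41 mm high. Origin: middle of the lower edge of the face that looks along the row (+y), on the tray floor; axes as the tray's.
- guide1: First guide from the end stop: upright aluminium plate 180 mm (x) x 6 mm (y), top edge 41 mm above the tray floor, a black shoe on each rail. Slides only along the tray's y against 9 to 11 N of friction; stays where left. Origin: middle of its thickness and length, at tray floor height; axes as the tray's. Starts 69 to 83 mm from the stop's face; the lane before it is its distance from that face less 3 mm.
- guide2: Second guide from the end stop: upright aluminium plate 180 mm (x) x 6 mm (y), top edge 41 mm above the tray floor, a black shoe on each rail. Slides only along the tray's y against 9 to 11 N of friction; stays where left. Origin: middle of its thickness and length, at tray floor height; axes as the tray's. Starts 139 to 155 mm from the stop's face; the lane before it is its distance from the first guide's origin less 6 mm.
- guide3: Third guide from the end stop: upright aluminium plate 180 mm (x) x 6 mm (y), top edge 41 mm above the tray floor, a black shoe on each rail. Slides only along the tray's y against 9 to 11 N of friction; stays where left. Origin: middle of its thickness and length, at tray floor height; axes as the tray's. Starts 209 to 225 mm from the stop's face; the lane before it is its distance from the second guide's origin less 6 mm.
- spacer: Grey plastic spacer block, 0.14 to 0.24 kg, loose, upright on the bench left or right of the tray. Block 36 x 36 mm, 64 mm high, brass locking screw on top (21 mm); origin under the block's middle, z up. Grip it by the upper half, across x. At +y a hooked heel (see spacer_heel), at -y an adjustable nose plate (see nose_pins). The nose starts towards world -y, turned up to 0.6 rad.
- nose_pins (a point): On the block's -y face, 24 mm up, where the two pins of the nose come out. The nose is an aluminium plate (28 mm wide, 4 to 42 mm above the underside) locked on them; its flat front is set somewhere from 26 to 34 mm ahead (-y) of the block's origin, different every time, to suit the racks in use. The setting is not measured: it must be felt. Do not grip the nose.
- spacer_heel (a point): On the heel's inner face: y = +30 mm, 34 mm above the underside. The heel is a leg (y +30 to +40 mm, 22 to 58 mm up) under a bridge whose lower side is 46 mm up; the slot before it, 12 mm wide and open below, goes over a 6 mm guide. Drawing: underside on or just above the tray floor, heel behind the guide. With the nose on the part before it the lane is 50 to 58 mm, as the nose is set.
- insert_blue: Blue tube insert with two capped tubes, 78 x 44 mm, loose on the bench; origin under its middle. Leave it alone.
- insert_orange: Orange tube insert with one capped tube, 78 x 44 mm, loose on the bench; origin under its middle. Leave it alone.
- insert_tray: Empty blue tube insert, 78 (x) x 44 (y) x 45 mm high, loose on the tray beyond the third guide; origin under its middle. Leave it alone.
- marker: Marker pen, 140 mm long, lying on the bench right of the tray; origin under its middle. Leave it alone.
Not all that is in view belongs to the job. Leave any green look-alike of the spacer alone.

How it is judged:
On the way, in this order (a step that is already met when the one before it is completed fails the run):
1. the first guide is drawn up by the spacer block's heel until the block's nose bears on the end stop: both contacts at once, held for 0.15 s, lane between 49 and 59 mm (contact force between spacer and guide1 above 1 N and contact force between spacer and end_stop above 1 N and y of guide1 in the frame of end_stop between 0.052 and 0.062 m), for 0.15 s.
2. the second guide is drawn up by the spacer block's heel until the block's nose bears on the first guide: both contacts at once, held for 0.15 s, lane between 49 and 59 mm (contact force between spacer and guide2 above 1 N and contact force between spacer and guide1 above 1 N and y of guide2 in the frame of guide1 between 0.055 and 0.065 m), for 0.15 s.
3. the third guide is drawn up by the spacer block's heel until the block's nose bears on the second guide: both contacts at once, held for 0.15 s, lane between 49 and 59 mm (contact force between spacer and guide3 above 1 N and contact force between spacer and guide2 above 1 N and y of guide3 in the frame of guide2 between 0.055 and 0.065 m), for 0.15 s.
At the end, for the whole second after the job is handed in: The three lanes (stop to first guide, first to second, second to third) are equal to within 2 mm and between 49 and 59 mm wide, and the spacer block stands upright, released and at rest on the bench, off the tray (((y of guide1 in the frame of end_stop between 0.0515 and 0.055 m and y of guide2 in the frame of guide1 between 0.0545 and 0.058 m and y of guide3 in the frame of guide2 between 0.0545 and 0.058 m) or (y of guide1 in the frame of end_stop between 0.053 and 0.0565 m and y of guide2 in the frame of guide1 between 0.056 and 0.0595 m and y of guide3 in the frame of guide2 between 0.056 and 0.0595 m) or (y of guide1 in the frame of end_stop between 0.0545 and 0.058 m and y of guide2 in the frame of guide1 between 0.0575 and 0.061 m and y of guide3 in the frame of guide2 between 0.0575 and 0.061 m) or (y of guide1 in the frame of end_stop between 0.056 and 0.0595 m and y of guide2 in the frame of guide1 between 0.059 and 0.0625 m and y of guide3 in the frame of guide2 between 0.059 and 0.0625 m) or (y of guide1 in the frame of end_stop between 0.0575 and 0.061 m and y of guide2 in the frame of guide1 between 0.0605 and 0.064 m and y of guide3 in the frame of guide2 between 0.0605 and 0.064 m) or (y of guide1 in the frame of end_stop between 0.059 and 0.0625 m and y of guide2 in the frame of guide1 between 0.062 and 0.0655 m and y of guide3 in the frame of guide2 between 0.062 and 0.0655 m)) and height (world z) of spacer below 0.004 m and angle between spacer's own z axis and vertical below 0.1 rad and linear speed of spacer below 0.02 m/s); the robot touches nothing.
It fails at once if the spacer block's nose presses on the end stop or on a guide with more than 8 N (contact force between spacer_nose and end_stop above 8 N or contact force between spacer_nose and guide1 above 8 N or contact force between spacer_nose and guide2 above 8 N or contact force between spacer_nose and guide3 above 8 N).
It fails at once if another thing on the bench or tray (tube insert, marker) is moved by more than 10 mm (distance of any of insert_blue, insert_orange, insert_tray, marker from where it was at the start of the episode above 0.01 m).
It also fails if it takes over 72 s, if anything falls off the work surface, if the arm or the gripper's body presses on something with over 40 N, if the wrist force passes 120 N, or if a joint passes its speed limit or range.

## Robot

A 6-joint arm with a two-finger parallel gripper is mounted at the origin on the work surface. World frame = base frame: x ahead of the robot, y to its left, z up, the work surface at z = 0. Lengths are in m, angles in rad, forces in N, time in s.
With the tool pointing down it reaches from about 0.325 to 0.875 m from the base axis. Payload 4.4 kg.
Tool frame: the origin (TCP) lies midway between the tips of the shut fingers; the grasp point (between the pads) lies 19 mm behind it (ctrl.tcp_to_grasp is the distance from the TCP to the grasp point, in m); z points along the fingers, y is the line along which they close (so a half turn about z gives the same grasp; the last joint's range is limited). The gripper opens to 85 mm and grips with 20 to 120 N. Pads are 22 mm wide; open, the fingers measure 114 mm over their backs; the gripper's body (76 mm by 85 mm) begins 54 mm behind the grasp point. The pads swing forward as they close: fully open they stand 13 mm farther back than shut.
Start: joints at [-1.415, 0.207, 1.542, -0, 1.393, -0.15], TCP at [0.173, -0.548, 0.231] pointing down, gripper open.
Joint ranges: [-2.73, 2.73], [-0.86, 2.22], [0.23, 2.46], [-1.11, 4.25], [0.08, 2.63], [-2.82, 2.82]. Speed limits (rad/s): [2.79, 2.79, 3.14, 3.14, 3.14, 3.14].

## Interface

Orientations are given as a rotation vector (axis times angle).
In Python, from rig import ctrl, claw, kinematics, telemetry, optics, ticket gives the robot as it stands. Calls block until the motion is done:
- ctrl.reach(position, orientation): joint-space move of the TCP to a pose.
- ctrl.move_l(position, frame=None, v=0.15, stop_force=None): straight line of the TCP; frame=None keeps the orientation; v is the mean speed in m/s. With stop_force (N) it stops when the force on the tool has changed by that much, and returns True; else False.
- ctrl.move_j(angles): joint-space move.
- claw.gripper_to(opening, strength=None): finger opening in m; strength is the grip in N (None keeps the last); returns when the fingers have stopped.
- ctrl.hold(seconds).
- kinematics.solve_ik(position, orientation): joint angles nearest the present ones, or None.
- telemetry.observe(): the state.
- optics.grab_frame(name): name is "scene" or "top"; returns the picture (480x640x3 uint8, red, green, blue); there is no depth.
- optics.camera_info(name): a dict with "fovy" (degrees; the focal length in pixels is half the picture's height over the tangent of half this angle, whatever the lens; pixels are square), "cx", "cy" (the principal point, pixels), "R" (3x3) and "t" (3): a world point X has camera coordinates R X + t. Camera axes: x right, y down, z forward; pixel columns grow to the right and rows downward; lengths in m; the calibration is good to about 2 mm. A picture is of the moment at which its call begins. camera_info takes no time and is no camera call.
A pose or a line that the arm cannot do raises ctrl.Unreachable and nothing moves.
- ticket.finish_job(): hands the job in; it is judged then, once.
The state is a dict: "t": time; "joints": joint angles; "dq": joint speeds; "joint_efforts": joint torques, N m; "position": TCP position; "orientation": TCP orientation; "contact_force": force on the tool from outside, world axes, zero at the start; "wrist_torque": the same for the moment, N m; "width": finger opening in m; "finger_force": force on a finger pad.
Only numpy, scipy, OpenCV 4.12 (cv2) and the standard library are available. Lean on these libraries where they do the work, as an engineer would, in place of code of your own. Each camera call takes 0.05 s, during which the arm holds its last target. There are 200 camera calls.

## Working session

There is one attempt and no reset: what is moved stays moved. The work goes in short steps, each a Python script; the robot and the scene stay as the last script left them, time stands still between calls to the robot, and variables do not carry over. Pictures are saved under pics/ and viewed, at most 10 in all, crops included, and the job is handed in when it is done.

```bash
ls; mkdir -p pics; python3 - <<'E'
from rig import ctrl, telemetry, optics
import cv2, numpy as np
for n in("scene","top"):
    cv2.imwrite(f"pics/{n}0.png",optics.grab_frame(n)[:,:,::-1])
    print(n,optics.camera_info(n))
s=telemetry.observe();print(s, ctrl.tcp_to_grasp)
E
```

```text
pics
scene {'fovy': 55.87213713324431, 'cx': 319.27999686213633, 'cy': 246.8283121454552, 'R': array([[-0.10436054,  0.99445927, -0.01263467],
       [ 0.74296162,  0.06950992, -0.66571495],
       [-0.66114817, -0.07886145, -0.74609917]]), 't': array([ 0.03994345, -0.30890207,  1.28885915])}
top {'fovy': 57.83001785270289, 'cx': 312.3439476593612, 'cy': 240.99572008594538, 'R': array([[-0.00585891, -0.99958459, -0.02821919],
       [-0.98425206,  0.01075021, -0.17644355],
       [ 0.17667361,  0.02674103, -0.98390617]]), 't': array([0.03735422, 0.49846406, 0.83049153])}
{'t': 0.1, 'joints': array([-1.41548672e+00,  2.07350698e-01,  1.54281196e+00, -8.62353937e-06,
        1.39347401e+00, -1.50504661e-01]), 'dq': array([ 9.74053243e-05, -1.62766221e-03, -3.20094599e-03,  6.21876547e-04,
       -1.22829547e-03, -5.08440841e-04]), 'joint_efforts': array([-7.60560961e-04, -3.84090149e+01, -2.92547661e+01, -3.02456119e-04,
        4.84004529e-03, -2.36774935e-05]), 'position': array([ 0.17299376, -0.54765295,  0.23023241]), 'orientation': array([-3.10291750e+00, -4.78193262e-01,  2.10309314e-05]), 'contact_force': array([-0.5836653,  0.0152936,  0.4851392]), 'wrist_torque': array([0.02356192, 0.02206542, 0.02854475]), 'finger_force': 0.0, 'width': 0.0853051525413346} 0.0187
```

View pics/top0.png

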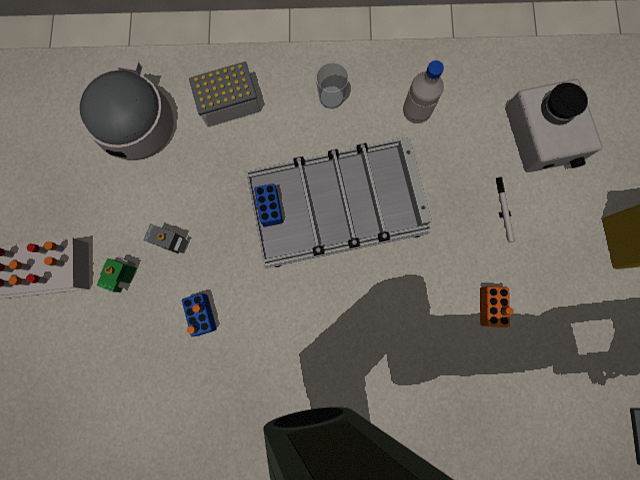

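View pics/scene0.png

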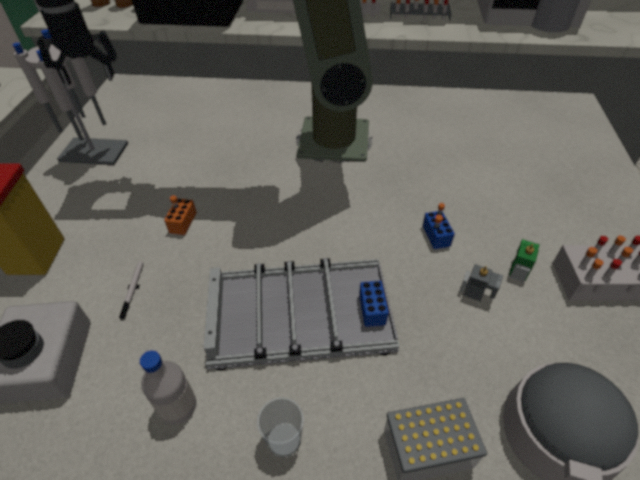

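The top view shows the grey block with brass screw at (165,237), its nose to the right. The tray is at (338,200), with the end stop at right (415,185) and guides at x≈372, 343 and 309. The candidates are the grey spacer at (165,237), which is the one I want, and the green look-alike at (117,273). I'm cropping closer to check.

```bash
python3 - <<'E'
import cv2
i=cv2.imread("pics/top0.png"); s=cv2.imread("pics/scene0.png")
def crop(im,x,y,w,h,k,n):
    c=cv2.resize(im[y:y+h,x:x+w],None,fx=k,fy=k,interpolation=cv2.INTER_CUBIC); cv2.imwrite(n,c)
crop(i,240,130,200,145,4,"pics/ctray.png")
a=cv2.resize(i[210:265,135:200],None,fx=8,fy=8,interpolation=cv2.INTER_CUBIC)
b=cv2.resize(s[255:305,455:510],None,fx=5,fy=5,interpolation=cv2.INTER_CUBIC)
b=cv2.copyMakeBorder(b,0,a.shape[0]-b.shape[0],0,0,cv2.BORDER_CONSTANT)
cv2.imwrite("pics/cspacer.png",cv2.hconcat([a,b]))
E
```

```text
(no output)
```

View pics/ctray.png

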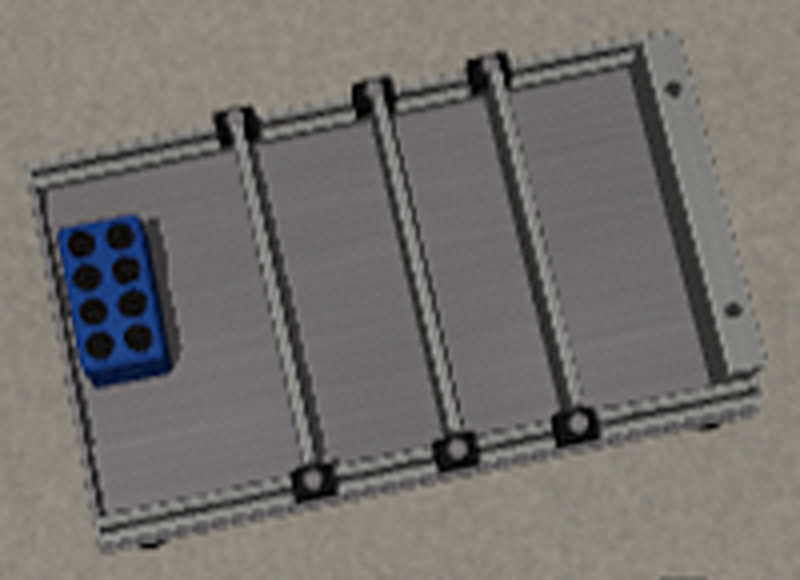

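View pics/cspacer.png

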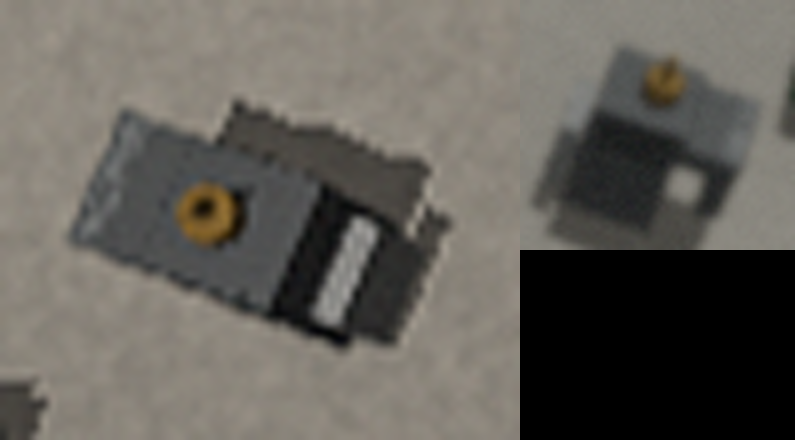

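The spacer crop confirms the grey plastic block with its brass screw at crop (210,215), i.e. top pixel (161.2,236.9). The heel end is at left and the white nose plate at right. In the tray crop the guide top edges run (497,90)-(573,410), (378,105)-(453,435) and (240,135)-(314,465), and the stop's inner top edge runs (640,42)-(727,375).

```bash
cat > h.py <<'E'
import numpy as np
from rig import ctrl, claw, kinematics, telemetry, optics, ticket
from scipy.spatial.transform import Rotation as Rn
def px2w(p,z,cam="top"):
    c=optics.camera_info(cam); f=240/np.tan(np.radians(c["fovy"]/2))
    d=c["R"].T@np.array([(p[0]-c["cx"])/f,(p[1]-c["cy"])/f,1]); o=-c["R"].T@c["t"]
    return (o+d*(z-o[2])/d[2])[:2]
def w2px(X,cam):
    c=optics.camera_info(cam); f=240/np.tan(np.radians(c["fovy"]/2)); q=c["R"]@X+c["t"]
    return q[:2]/q[2]*f+[c["cx"],c["cy"]]
E
python3 - <<'E'
from h import *
np.set_printoptions(precision=4,suppress=True)
T=lambda x,y:np.array([240+x/4,130+y/4]); S=lambda x,y:np.array([135+x/8,210+y/8])
L={}
for n,a,b in[("stop",(640,42),(727,375)),("stopback",(680,35),(762,362)),("g1",(497,90),(573,410)),("g2",(378,105),(453,435)),("g3",(240,135),(314,465))]:
    A,B=px2w(T(*a),.053),px2w(T(*b),.053);d=A-B
    L[n]=(A+B)/2;print(n,A,B,np.hypot(*d),"yaw",np.arctan2(d[1],d[0]))
# rails outer edges via tray corners z=.022
cs=[px2w(T(*p),.022) for p in[(32,172),(102,525),(638,55),(755,390)]];print("railcorners",cs)
C=[px2w(S(*p),.064) for p in[(124,108),(68,240),(325,188),(270,312)]]
print("spacer",C,"len",np.hypot(*(C[0]-C[2])),np.hypot(*(C[1]-C[3])),"w",np.hypot(*(C[0]-C[1])),np.hypot(*(C[2]-C[3])))
for a,b in((0,2),(1,3)): d=C[a]-C[b];print("yaw",np.arctan2(-d[0],d[1]))
m=(C[0]+C[1])/2;f=(C[2]+C[3])/2;print("origin from ends",f+(m-f)*18/58,"screw",px2w(S(210,215),.08))
print("scene screw",px2w((455+(665-520)/5,255+80/5),.082,"scene"))
# guides in scene: midpoints for check of x offset
E
```

```text
stop [ 0.7066 -0.1497] [ 0.5299 -0.1856] 0.1803393396925972 yaw 0.20033551749977835
stopback [ 0.7101 -0.1705] [ 0.5363 -0.2033] 0.1768470013829789 yaw 0.18675510239094134
g1 [ 0.6817 -0.0753] [ 0.513  -0.1085] 0.17197205786488534 yaw 0.19445494098778016
g2 [ 0.6746 -0.0138] [ 0.501  -0.0486] 0.17706140940759038 yaw 0.19747069552972474
g3 [0.6595 0.0575] [0.4865 0.0208] 0.17679807217793392 yaw 0.20923166509844665
railcorners [array([0.652 , 0.1705]), array([0.4616, 0.1305]), array([ 0.7124, -0.1542]), array([ 0.5285, -0.2067])]
spacer [array([0.5345, 0.3572]), array([0.501 , 0.3693]), array([0.5135, 0.3053]), array([0.4823, 0.3175])] len 0.0560015461263511 0.055056684136475964 w 0.03561346748303653 0.03346927654321863
yaw -0.38506894448529183
yaw -0.3465689387903845
origin from ends [0.5041 0.3275] screw [0.5039 0.3277]
scene screw [0.5201 0.3294]
```

```bash
python3 - <<'E'
from h import *
import cv2
np.set_printoptions(precision=1,suppress=True)
im=cv2.imread("pics/scene0.png")
x0,y0,k=190,240,2
c=im.copy()
k=2.4
c=cv2.resize(im[200:380,190:515],None,fx=k,fy=k,interpolation=cv2.INTER_CUBIC)
P=[(.7066,-.1497,.053),(.5299,-.1856,.053),(.6817,-.0753,.053),(.513,-.1085,.053),(.6595,.0575,.053),(.4865,.0208,.053),(.5345,.3572,.064),(.501,.3693,.064),(.5135,.3053,.064),(.4823,.3175,.064),(.5039,.3277,.08)]
for p in P:
    q=w2px(np.array(p),"scene");print(p,q)
    q=(q-[190,200]+.5)*k-.5;cv2.drawMarker(c,tuple(int(round(v)) for v in q),(0,0,255),cv2.MARKER_CROSS,9,1)
cv2.imwrite("pics/scene_chk.png",c)
E
```

```text
(0.7066, -0.1497, 0.053) [214.8 344. ]
(0.5299, -0.1856, 0.053) [219.9 265. ]
(0.6817, -0.0753, 0.053) [259.2 335.2]
(0.513, -0.1085, 0.053) [259.1 261.3]
(0.6595, 0.0575, 0.053) [334.7 330.7]
(0.4865, 0.0208, 0.053) [323.8 256. ]
(0.5345, 0.3572, 0.064) [497.6 283.9]
(0.501, 0.3693, 0.064) [501.2 270.7]
(0.5135, 0.3053, 0.064) [468.4 273.2]
(0.4823, 0.3175, 0.064) [472.9 261.4]
(0.5039, 0.3277, 0.08) [481.7 265. ]
```

View pics/scene_chk.png

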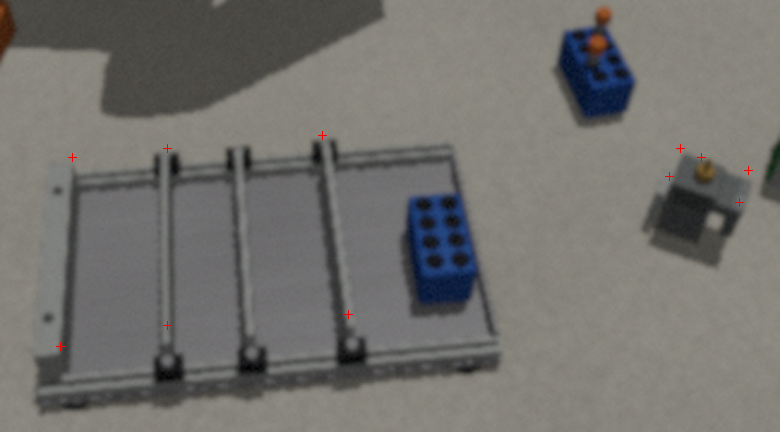

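The scene overlay shows all top-camera points landing ~3–5 px too high, which is about 10 mm in world x. The cameras therefore disagree slightly, so I'll check against the gripper itself while hovering.

```bash
cat >> h.py <<'E'
def ori(yaw,flip=0):
    a=yaw+np.pi*flip; c,s=np.cos(a),np.sin(a)
    return Rn.from_matrix(np.array([[-s,c,0],[c,s,0],[0,0,-1]]).T.reshape(3,3).T if 0 else np.column_stack([(-s,c,0),(c,s,0),(0,0,-1)])).as_rotvec()
E
python3 - <<'E'
from h import *
import cv2
np.set_printoptions(precision=3,suppress=True)
for f in(0,1):
    for p,y in(((.508,.328,.12),-.365),((.58,.0,.12),.2)): print(f,kinematics.solve_ik(np.array(p),ori(y,f)))
def n6(f): 
    return max(abs(kinematics.solve_ik(np.array(p),ori(y,f))[5]) for p,y in(((.508,.328,.12),-.365),((.58,.0,.12),.2)))
f=min((0,1),key=n6);print("flip",f)
ctrl.reach(np.array([.508,.328,.16]),ori(-.365,f))
ctrl.move_l(np.array([.508,.328,.12]))
ims=[]
for n,P in(("top",(90,170)),("scene",(420,200))):
    im=optics.grab_frame(n)[:,:,::-1]
    cv2.imwrite(f"pics/{n}1.png",im)
    ims.append(cv2.resize(im[P[1]:P[1]+120,P[0]:P[0]+130],None,fx=3,fy=3,interpolation=cv2.INTER_CUBIC))
cv2.imwrite("pics/hover.png",cv2.hconcat(ims))
s=telemetry.observe();print(s["t"],s["position"],w2px(s["position"],"top"),w2px(s["position"],"scene"))
E
```

```text
0 [ 0.43   0.377  1.567 -0.     1.198  0.795]
0 [-0.149  0.33   1.631 -0.     1.18  -0.349]
1 [ 0.43   0.377  1.567  0.     1.198 -2.346]
1 [-0.149  0.33   1.631 -0.     1.18   2.792]
flip 0
3.9 [0.509 0.328 0.121] [152.962 230.118] [488.003 252.988]
```

View pics/hover.png

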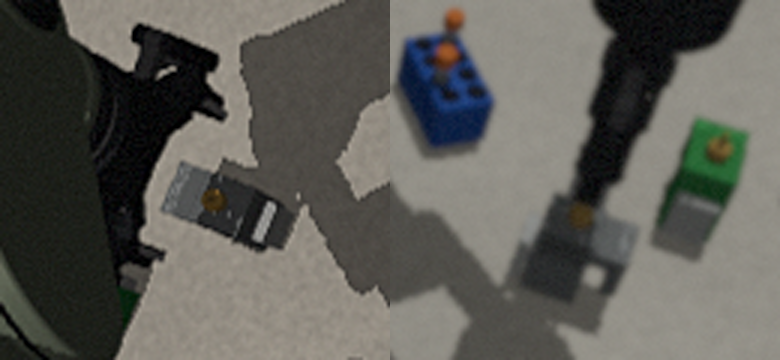

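In the top crop the fingertips are at about (222,112) and (160,255). Their midpoint is at full-image (153.7,231), against a predicted (153,230), so the top camera is trustworthy. The grey block lies between the fingers.

```bash
python3 - <<'E'
from h import *
import cv2
np.set_printoptions(precision=4,suppress=True)
for z in(.121,.134):
  for s in(-1,1):
    p=np.array([.509,.328,z])+s*.0425*np.array([.934,-.357,0]);print(z,s,w2px(p,"top"),w2px(p,"scene"))
print("green",px2w((117,270),.064))
b=np.array([.505,.328])
ctrl.move_l(np.array([*b,.12])); print("hit",ctrl.move_l(np.array([*b,.031]),v=.08,stop_force=15))
claw.gripper_to(.0,80)
s=telemetry.observe();print(s["t"],s["position"],s["width"],s["finger_force"],s["contact_force"])
ctrl.move_l(np.array([*b,.16]),v=.15)
tr=np.array([.58,.02]) 
ctrl.reach(np.array([.59,-.05,.18]),ori(.199))
ctrl.hold(.2)
s=telemetry.observe();print(s["t"],s["position"],s["width"],s["finger_force"],s["contact_force"])
ims=[]
for n,P in(("top",(240,110)),("scene",(190,180))):
    im=optics.grab_frame(n)[:,:,::-1]
    cv2.imwrite(f"pics/{n}2.png",im)
    ims.append(cv2.resize(im[P[1]:P[1]+200,P[0]:P[0]+200],None,fx=2,fy=2,interpolation=cv2.INTER_CUBIC))
cv2.imwrite("pics/held.png",cv2.hconcat(ims))
E
```

```text
0.121 -1 [143.7237 251.2096] [493.0719 237.9345]
0.121 1 [162.3406 209.3021] [482.3445 269.1194]
0.134 -1 [140.7945 250.1145] [494.9641 233.2334]
0.134 1 [159.7558 207.5582] [484.2252 264.5019]
green [0.4414 0.4183]
hit False
5.9333 [0.5056 0.3282 0.0316] 0.03511535184209808 80.50219416618347 [-0.0707  0.935   2.2733]
8.5833 [ 0.59   -0.0489  0.1799] 0.035094054201587774 79.89660501480103 [-0.5645 -0.2084 -2.5819]
```

View pics/held.png

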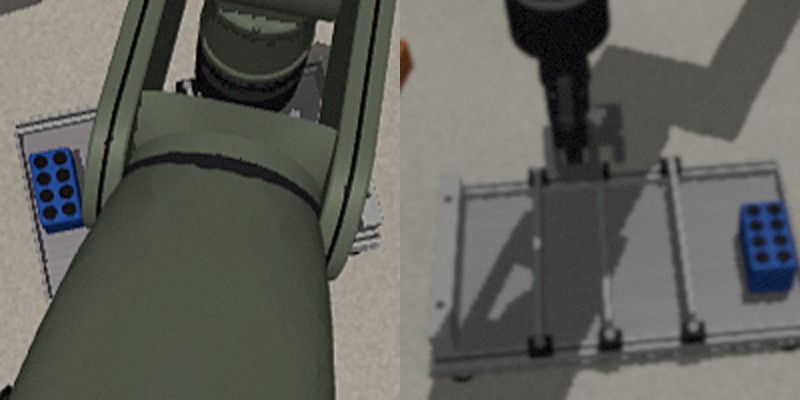

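The block is held nose to −y. The fingertip check shows the scene camera alone is offset by ~4 px, so I use the top-camera positions. In the tray frame, guides 1/2/3 are 78.4/139.8/211.7 mm from the stop, all within their given ranges. Next I hook guide 1.

```bash
cat >> h.py <<'E'
YAW=.199; U=np.array([np.cos(YAW),np.sin(YAW)]); V=np.array([-U[1],U[0]])
XC=.571; DY=-.0012; ZB=.0316   # block origin = TCP + DY*V, underside = TCP z - ZB
YS=-.2866; G=[YS+.0784,YS+.1398,YS+.2117]
def pose(y,zb): return np.array([*(XC*U+(y-DY)*V),zb+ZB])     # y: block origin along row
def by(s=None): s=s or telemetry.observe(); return s["position"][:2]@V+DY
def fv(n=5):
    r=[]
    for _ in range(n): r.append(telemetry.observe()["contact_force"][:2]@V); ctrl.hold(.01)
    return np.mean(r)
def go(y,zb,v,sf=None): return ctrl.move_l(pose(y,zb),v=v,stop_force=sf)
def show(m):
    s=telemetry.observe(); f=s["contact_force"]
    print(m,"t%.2f y-YS %.2f zb %.2f F(u,v,z) %.2f %.2f %.2f w %.4f"%(s["t"],1e3*(by(s)-YS),1e3*(s["position"][2]-ZB),f[:2]@U,f[:2]@V,f[2],s["width"]))
E
python3 - <<'E'
from h import *
y=G[0]-.024
ctrl.move_l(pose(y,.08),frame=ori(YAW)) if 0 else ctrl.reach(pose(y,.08),ori(YAW))
show("above")
print(go(y,.0135,.05,5)); show("down")
E
```

```text
above t9.15 y-YS 54.31 zb 78.61 F(u,v,z) -0.53 0.27 -1.48 w 0.0350
True
down t9.85 y-YS 54.56 zb 52.88 F(u,v,z) -0.51 1.27 4.29 w 0.0350
```

The descent stopped with the underside at 53 mm, the guide-top height. The block body is on the guide edge, so I shift towards the stop.

```bash
python3 - <<'E'
from h import *
y=G[0]-.024
for k in(.003,.006):
    go(by(),.058,.03); go(y-k,.058,.03)
    h=go(y-k,.0135,.04,5); show(f"down {k} {h}")
    if telemetry.observe()["position"][2]-ZB<.016: break
ctrl.hold(.2); f0=fv(); z=.0135
print("f0",f0)
h=go(by()-.008,z,.005,4); show(f"touch {h}")
ctrl.hold(.1); show("after")
E
```

```text
down 0.003 False t11.73 y-YS 51.19 zb 13.93 F(u,v,z) -0.17 -0.02 -2.12 w 0.0351
f0 0.17336842615975062
touch True t13.16 y-YS 46.60 zb 12.32 F(u,v,z) -0.44 -0.42 -2.80 w 0.0350
after t13.26 y-YS 46.76 zb 12.08 F(u,v,z) -0.76 -0.37 1.84 w 0.0350
```

```bash
python3 - <<'E'
from h import *
z=.0165
go(by(),z,.02); ctrl.hold(.15); show("up"); print(fv())
for i in range(3):
    h=go(by()-.005,z,.006,4); show(f"touch {h}")
    if fv()>2: break
ctrl.hold(.1); show("after")
E
```

```text
up t13.82 y-YS 46.92 zb 16.20 F(u,v,z) 0.44 0.18 -2.21 w 0.0348
-0.04163541457904964
touch True t14.32 y-YS 46.59 zb 15.19 F(u,v,z) -0.32 -0.35 -2.63 w 0.0350
touch True t14.93 y-YS 46.70 zb 13.46 F(u,v,z) -0.13 -0.12 -2.93 w 0.0350
touch True t15.68 y-YS 46.73 zb 12.49 F(u,v,z) -0.15 -0.94 0.07 w 0.0349
after t15.82 y-YS 46.74 zb 12.42 F(u,v,z) 1.66 0.12 2.94 w 0.0348
```

The Z drift comes from each force-stop re-targeting at the drooped pose. The heel contact repeats at y≈46.6, so guide 1 is at 73.6 in this frame. From here I use small absolute steps and learn the stiffness while the guide sticks.

```bash
cat >> h.py <<'E'
def step(y,z=.0150,v=.02):
    go(y,z,v); s=telemetry.observe(); return s["t"],1e3*(by(s)-YS),s["contact_force"][:2]@V,1e3*(s["position"][2]-ZB)
E
python3 - <<'E'
from h import *
y=YS+.0475
go(y,.015,.02); ctrl.hold(.2); show("free"); print(fv())
for i in range(12):
    y-=.0003; r=step(y); print("cmd %.2f"%((y-YS)*1e3),"t%.2f y%.2f F%.2f z%.2f"%r)
ctrl.hold(.2); show("held")
E
```

```text
free t16.44 y-YS 47.70 zb 14.64 F(u,v,z) 0.17 -0.15 -2.42 w 0.0352
-0.06691717572519859
cmd 47.20 t16.73 y47.14 F0.08 z15.01
cmd 46.90 t16.98 y46.85 F0.38 z15.02
cmd 46.60 t17.23 y46.58 F-0.08 z15.01
cmd 46.30 t17.48 y46.28 F0.07 z15.00
cmd 46.00 t17.73 y46.18 F0.17 z14.97
cmd 45.70 t17.98 y46.14 F2.02 z14.96
cmd 45.40 t18.23 y46.11 F5.20 z14.95
cmd 45.10 t18.48 y46.12 F5.28 z14.89
cmd 44.80 t18.73 y46.10 F5.53 z14.87
cmd 44.50 t18.98 y46.09 F6.94 z14.84
cmd 44.20 t19.23 y46.09 F6.91 z14.80
cmd 43.90 t19.48 y46.08 F8.32 z14.79
held t19.68 y-YS 46.08 zb 14.78 F(u,v,z) 0.80 8.02 -0.46 w 0.0348
```

```bash
cat >> h.py <<'E'
def feel(yc,ymin,st=.0005,rise=3.0,z=.0150):
    """step the commanded y down until force exceeds sliding level by rise"""
    F=[];L=[]
    while yc>ymin:
        yc-=st; t,y,f,zz=step(yc,z); lag=y-(yc-YS)*1e3
        fd=np.median(F[-12:]) if len(F)>=3 else 10.5
        print("c%.1f y%.2f F%.2f fd%.2f z%.1f"%((yc-YS)*1e3,y,f,fd,zz),end=" | ")
        if f>fd+rise: print(); return yc,fd
        if not(len(F)>=3 and f>fd+1.2): F.append(f)
    print("NOT FOUND"); return yc,None
E
python3 - <<'E'
from h import *
go(YS+.036,.015,.015); show("drag"); 
yc,fd=feel(YS+.036,YS+.016)
ctrl.hold(.3); show("hold")
E
```

```text
drag t20.36 y-YS 38.90 zb 14.72 F(u,v,z) 0.49 9.70 0.93 w 0.0350
c35.5 y38.53 F10.15 fd10.50 z14.7 | c35.0 y38.07 F9.24 fd10.50 z14.7 | c34.5 y37.61 F9.50 fd10.50 z14.7 | c34.0 y37.10 F10.24 fd9.50 z14.7 | c33.5 y36.58 F10.49 fd9.83 z14.7 | c33.0 y36.10 F10.27 fd10.15 z14.7 | c32.5 y35.62 F10.55 fd10.19 z14.7 | c32.0 y35.09 F9.46 fd10.24 z14.7 | c31.5 y34.60 F9.83 fd10.19 z14.7 | c31.0 y34.10 F10.50 fd10.15 z14.7 | c30.5 y33.60 F9.64 fd10.19 z14.7 | c30.0 y33.15 F9.95 fd10.15 z14.7 | c29.5 y32.63 F9.53 fd10.05 z14.7 | c29.0 y32.14 F9.93 fd9.89 z14.7 | c28.5 y31.63 F8.88 fd9.94 z14.7 | c28.0 y31.14 F10.21 fd9.94 z14.7 | c27.5 y30.64 F9.96 fd9.94 z14.7 | c27.0 y30.14 F9.24 fd9.94 z14.7 | c26.5 y29.63 F9.81 fd9.88 z14.7 | c26.0 y29.12 F9.44 fd9.82 z14.7 | c25.5 y28.63 F9.58 fd9.82 z14.7 | c25.0 y28.14 F10.39 fd9.72 z14.7 | c24.5 y27.60 F9.74 fd9.72 z14.7 | c24.0 y27.12 F9.74 fd9.77 z14.7 | c23.5 y26.64 F10.21 fd9.74 z14.7 | c23.0 y26.14 F8.93 fd9.78 z14.7 | c22.5 y25.67 F9.46 fd9.74 z14.7 | c22.0 y25.14 F10.74 fd9.74 z14.7 | c21.5 y24.64 F9.81 fd9.74 z14.7 | c21.0 y24.16 F9.31 fd9.74 z14.7 | c20.5 y23.84 F9.87 fd9.74 z14.7 | c20.0 y23.83 F11.02 fd9.74 z14.7 | c19.5 y23.76 F12.17 fd9.74 z14.6 | c19.0 y23.69 F12.98 fd9.74 z14.6 | 
hold t29.16 y-YS 23.73 zb 14.61 F(u,v,z) 1.50 13.20 0.92 w 0.0356
```

Nose touch is clear at y=23.8 mm with ~3.3 N of nose load, and it was held. Now guide 2.

```bash
cat >> h.py <<'E'
def hook(ynow,yh):
    go(YS+ynow+.003,.015,.03); go(YS+ynow+.003,.066,.15); show("up")
    go(YS+yh,.066,.2)
    h=go(YS+yh,.015,.08,6); show(f"hooked, hit={h}"); return h
E
python3 - <<'E'
from h import *
if not hook(.0238,.1105):
    ctrl.hold(.1); print("f0",fv())
    go(YS+.104,.015,.02); ctrl.hold(.05); show("touch?")
E
```

```text
up t30.06 y-YS 26.28 zb 66.39 F(u,v,z) 0.28 -0.38 -2.82 w 0.0352
hooked, hit=True t31.28 y-YS 111.16 zb 12.52 F(u,v,z) -0.15 -0.13 4.73 w 0.0351
```

It ran down to the floor (underside 12.5 mm), so the guide is in the slot. I continue with the draw.

```bash
python3 - <<'E'
from h import *
go(YS+.1105,.015,.02); ctrl.hold(.1); print("f0",fv())
go(YS+.104,.015,.02); show("touch")
go(YS+.0875,.015,.015); show("drag")
if fv()>6:
    yc,fd=feel(YS+.0875,YS+.073); ctrl.hold(.3); show("hold")
E
```

```text
f0 -0.1386251093972847
touch t32.31 y-YS 107.04 zb 14.43 F(u,v,z) 0.81 7.15 -1.74 w 0.0354
drag t33.56 y-YS 91.29 zb 14.40 F(u,v,z) 1.00 9.37 -1.33 w 0.0347
c87.0 y90.89 F9.52 fd10.50 z14.4 | c86.5 y90.41 F9.56 fd10.50 z14.4 | c86.0 y89.88 F9.01 fd10.50 z14.4 | c85.5 y89.41 F8.92 fd9.52 z14.4 | c85.0 y88.91 F9.97 fd9.26 z14.4 | c84.5 y88.41 F9.82 fd9.52 z14.4 | c84.0 y87.92 F9.16 fd9.54 z14.4 | c83.5 y87.42 F9.14 fd9.52 z14.4 | c83.0 y86.91 F7.81 fd9.34 z14.4 | c82.5 y86.42 F9.19 fd9.16 z14.4 | c82.0 y85.93 F9.09 fd9.17 z14.4 | c81.5 y85.41 F10.15 fd9.16 z14.4 | c81.0 y84.91 F9.85 fd9.17 z14.4 | c80.5 y84.41 F8.97 fd9.17 z14.4 | c80.0 y83.91 F9.25 fd9.15 z14.4 | c79.5 y83.42 F9.53 fd9.17 z14.4 | c79.0 y82.91 F8.98 fd9.22 z14.4 | c78.5 y82.45 F9.53 fd9.17 z14.4 | c78.0 y81.92 F9.52 fd9.17 z14.4 | c77.5 y81.45 F9.96 fd9.22 z14.4 | c77.0 y81.39 F11.62 fd9.39 z14.4 | c76.5 y81.32 F11.57 fd9.39 z14.3 | c76.0 y81.28 F12.23 fd9.39 z14.3 | c75.5 y81.25 F13.79 fd9.39 z14.3 | 
hold t39.90 y-YS 81.23 zb 14.30 F(u,v,z) 1.58 13.64 -0.54 w 0.0349
```

Contact at 81.4, which gives a nose of 27.6 mm and a lane of 51.6 mm. For guide 3 the predicted contact is y=139.0.

```bash
python3 - <<'E'
from h import *
hook(.0814,.1824)
if telemetry.observe()["position"][2]-ZB<.018:
    go(YS+.1824,.015,.02); ctrl.hold(.1); print("f0",fv())
    go(YS+.176,.015,.02); show("touch")
    if fv()>2:
        go(YS+.1385,.015,.02); show("drag")
        if fv()>6:
            yc,fd=feel(YS+.1385,YS+.131); ctrl.hold(.3); show("hold")
E
```

```text
up t40.84 y-YS 83.96 zb 66.39 F(u,v,z) -0.02 0.92 -2.78 w 0.0348
hooked, hit=True t41.97 y-YS 181.28 zb 28.98 F(u,v,z) 0.54 -0.28 0.51 w 0.0347
```

```bash
python3 - <<'E'
from h import *
go(YS+.1824,.040,.05); ctrl.hold(.1); show("lift")
h=go(YS+.1824,.026,.03,4); show(f"probe {h}")
if h:
    go(YS+.1824,.040,.05); go(YS+.185,.040,.05)
    h=go(YS+.185,.017,.03,5); show(f"probe2 {h}")
E
```

```text
lift t42.42 y-YS 182.60 zb 39.73 F(u,v,z) -0.40 0.12 -2.11 w 0.0349
probe False t43.04 y-YS 182.49 zb 25.79 F(u,v,z) -0.18 0.88 -2.67 w 0.0352
```

There was no obstruction; the earlier stop was a transient. I carry on.

```bash
python3 - <<'E'
from h import *
go(YS+.1824,.015,.03); ctrl.hold(.1); show("down"); print("f0",fv())
go(YS+.176,.015,.02); show("touch")
if fv()>2:
    go(YS+.1385,.015,.02); show("drag")
    if fv()>6:
        yc,fd=feel(YS+.1385,YS+.131); ctrl.hold(.3); show("hold")
E
```

```text
down t43.66 y-YS 182.99 zb 14.47 F(u,v,z) -0.39 3.55 -3.52 w 0.0347
f0 4.192826200236565
touch t44.17 y-YS 178.35 zb 14.41 F(u,v,z) 1.21 7.49 -4.30 w 0.0349
drag t46.23 y-YS 141.42 zb 14.36 F(u,v,z) 1.89 9.02 -3.32 w 0.0349
c138.0 y140.94 F9.68 fd10.50 z14.3 | c137.5 y140.45 F9.94 fd10.50 z14.4 | c137.0 y139.96 F9.91 fd10.50 z14.4 | c136.5 y139.46 F9.06 fd9.91 z14.4 | c136.0 y138.95 F10.05 fd9.80 z14.3 | c135.5 y138.58 F10.73 fd9.91 z14.4 | c135.0 y138.53 F11.82 fd9.92 z14.3 | c134.5 y138.49 F11.82 fd9.92 z14.3 | c134.0 y138.41 F13.03 fd9.92 z14.3 | 
hold t48.83 y-YS 138.44 zb 14.26 F(u,v,z) 2.26 13.55 -3.18 w 0.0351
```

Contact at 138.6, against a predicted 139.0, and held. Now I set the block back on the bench at its old spot.

```bash
python3 - <<'E'
from h import *
import cv2
go(YS+.1384+.003,.015,.03); go(YS+.1384+.003,.085,.15); show("up")
P=lambda z:np.array([.505,.328,z+ZB])
ctrl.move_l(P(.085),v=.15)
ctrl.move_l(P(.008),v=.08); ctrl.hold(.1)
h=ctrl.move_l(P(-.003),v=.01,stop_force=3.5); show(f"bench {h}")
claw.gripper_to(.085); ctrl.hold(.2); show("open")
p=telemetry.observe()["position"]
ctrl.move_l(np.array([p[0],p[1],.17]),v=.1)
ctrl.reach(np.array([.30,.40,.25]),ori(YAW)) if kinematics.solve_ik(np.array([.30,.40,.25]),ori(YAW)) is not None else None
show("away")
im=[]
for n,(x,y) in(("top",(130,120)),("scene",(200,190))):
    i=optics.grab_frame(n)[:,:,::-1]; cv2.imwrite(f"pics/{n}3.png",i)
    im.append(cv2.resize(i[y:y+190,x:x+310],None,fx=1.29,fy=1.29,interpolation=cv2.INTER_CUBIC))
cv2.imwrite("pics/end.png",cv2.resize(cv2.vconcat(im),None,fx=1.2,fy=1.2))
E
```

```text
up t49.84 y-YS 141.31 zb 84.65 F(u,v,z) -1.14 -0.21 -3.18 w 0.0352
bench True t54.38 y-YS 507.11 zb 0.67 F(u,v,z) -0.81 0.76 4.97 w 0.0348
open t55.13 y-YS 506.73 zb -0.89 F(u,v,z) 0.69 0.18 -0.02 w 0.0853
away t57.59 y-YS 617.78 zb 217.93 F(u,v,z) -0.12 0.27 -1.07 w 0.0851
```

View pics/end.png

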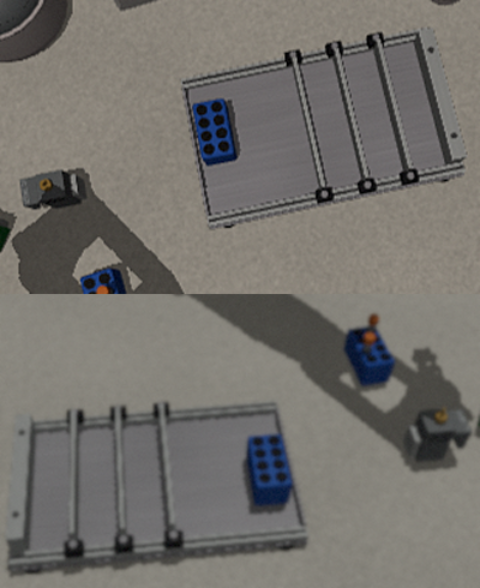

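The final view shows three equal lanes, with guides at crop x≈308, 350 and 393 next to the stop. The spacer stands upright on the bench at (45,188), and the inserts are where they were.

```bash
python3 -c "
from rig import ticket; print(ticket.finish_job())"
```

```text
the job is handed in; nothing more can be done
None
```

I drew up all three guides by feel, with lanes of about 51–52 mm and an estimated 3–4 N on the nose at each touch, stood the spacer upright on the bench off the tray, and handed the job in at about 58 s of the 72 s; no verdict was returned.

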